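# Seat the divider comb in the drying rail and lock it with the keeper

## Robot

A 7-joint arm with a two-finger parallel gripper is mounted at the origin on the work surface. World frame = base frame: x ahead of the robot, y to its left, z up, the work surface at z = 0. Lengths are in m, angles in rad, forces in N, time in s.
With the tool pointing down it reaches from about 0.425 to 0.95 m from the base axis. Payload 4.7 kg.
Tool frame: the origin (TCP) lies between the finger pads; the fingertips stand 25 mm ahead of it and the grasp point (between the pads) lies 6 mm ahead of it; x points along the fingers, z is the direction in which the jaws open and shut, and the axes are right-handed (so a half turn about x gives the same grasp; the last joint's range is limited). The gripper opens to 85 mm and grips with 20 to 120 N. Pads are 22 mm wide; open, the fingers measure 114 mm over their backs; the gripper's body (76 mm by 85 mm) begins 54 mm behind the grasp point. The pads swing forward as they close: fully open they stand 13 mm farther back than shut.
Start: joints at [1.196, 0.469, -0.049, 1.532, 0.024, 1.141, -0.082], TCP at [0.229, -0.635, 0.256] pointing down, gripper open.
Joint ranges: [-2.59, 2.59], [-0.33, 1.99], [-1.39, 1.29], [0.1, 2.45], [-1.04, 4.18], [0.21, 1.99], [-2.66, 2.66]. Speed limits (rad/s): [2.57, 2.57, 3.14, 3.14, 3.14, 3.14, 3.14].

## Interface

Orientations are given as a 3x3 rotation matrix whose columns are the frame's x, y, z axes.
In Python, from rig import * gives the robot as it stands. Calls block until the motion is done:
- movep(position, orientation): joint-space move of the TCP to a pose.
- move_l(position, attitude=None, feed=0.15, until_force=None): straight line of the TCP; attitude=None keeps the orientation; feed is the mean speed in m/s. With until_force (N) it stops when the force on the tool has changed by that much, and returns True; else False.
- move_joints(angles): joint-space move.
- command_gripper(opening, newtons=None): finger opening in m; newtons is the grip in N (None keeps the last); returns when the fingers have stopped.
- sleep(seconds).
- inverse_kinematics(position, orientation): joint angles nearest the present ones, or None.
- sense(): the state.
- camera(name): name is "side" or "top"; returns (picture, depth): 420x560x3 uint8, red, green, blue; 420x560 float32, m along the optical axis (not along the pixel's ray), 0 where there is no reading.
- camera_params(name): a dict with "K" (3x3 intrinsics, pixels), "position" and "rotation" of the camera in the world. Camera axes: x right, y down, z forward; pixel columns grow to the right and rows downward; lengths in m; the calibration is good to about 2 mm. A picture is of the moment at which its call begins. camera_params takes no time and is no camera call.
A pose or a line that the arm cannot do raises Unreachable and nothing moves.
- finish_job(): hands the job in, once; it reports no verdict.
The state is a dict: "time_s": time; "joint_pos": joint angles; "qd": joint speeds; "joint_efforts": joint torques, N m; "position": TCP position; "tcp_rot": TCP orientation; "wrist_force": force on the tool from outside, world axes, zero at the start; "ft_torque": the same for the moment, N m; "finger_gap": finger opening in m.
Only numpy, scipy, OpenCV 4.12 (cv2) and the standard library are available. Lean on these libraries where they do the work, as an engineer would, in place of code of your own. Each camera call takes 0.05 s, during which the arm holds its last target.

## Task

Get the drying rail ready for slats: turn its wooden keeper out of the way, lower the free-standing divider comb gently, without dropping it, into the empty rail so that every tooth goes into its own slot and the comb sits fully home, then turn the keeper back square across the end of the comb, in line with the rail, to lock it. Leave the comb and keeper released, and do not disturb the other things on the bench.

Things in the scene. Friction and masses are not known exactly. Their poses are not given: they have to be found in the camera images.
- comb: Loose light-wood divider comb standing on its teeth on the bench. Spine 36 (x) x 200 (y) x 20 (z) mm. Origin: centre of the spine's underside (30 mm above the bench at first), z up, y along the spine. Five flat teeth reach 30 mm below it at y = -68, -34, 0, 34, 68 mm, each 26 (x) x 12 (y) mm, the lowest 10 mm tapering to 6 mm in y. Same either way round. 0.15 to 0.31 kg.
- comb_grip (a point): Centre of the comb's grip block, 30 mm above the middle of the spine's underside. The block is 34 (x) x 32 (y) mm, from 20 to 40 mm above the underside: pinch it across the comb's x. Four fins, 34 (x) x 10 (y) mm, at y = -62, -34, 34, 62 mm rise to 44 mm.
- rail: Empty wooden drying rail screwed to the bench, 64 (x) x 300 (y) x 40 (z) mm. Origin: centre of its underside, z up, y along it. Five slots right through from the top, 32 (x) x 15.5 (y) mm, at y = -68, -34, 0, 34, 68 mm, x = 0. A keeper is pivoted near its +y end. (A second rail, full of slats, at the right side, world -y, is not part of the job.)
- rail_seat (a point): Centre of the rail's top face, at the mouth of the middle slot, 40 mm above the bench; axes as the rail's. The comb's origin comes here when it is fully home.
- keeper (a joint): Keeper's angle about its upright pivot (rad, anticlockwise from above positive). 0: along the rail, pointing to its middle, barring the comb's place; turns to -1.75 or 1.75 and stays where left (about 1 N at the peg). Clear of the comb from 1.2 on, either way. Starts within 0.4 of 0. At 0 it passes 3 mm above the spine of a seated comb; a comb not home blocks it.
- keeper_pivot (a point): Pivot axis of the keeper: on the rail's centre line, at y = +130 mm of the rail, 63 mm above the bench, at the underside of the keeper bar (on a 22 mm thick steel spacer). The bar is 24 mm wide, 12 mm thick, reaching 52 mm from the pivot on the peg side, 22 mm on the other.
- keeper_peg (a point): Centre of the top end of the keeper's upright round peg, 16 mm thick; it stands 42 mm above the bar (top 117 mm above the bench), 40 mm from the pivot axis. Pinch or push it to turn the keeper.
- sanding_block: Bystander: wood and cork sanding block, 60 x 100 x 38 mm; origin under its centre. Leave alone.
- tape_roll: Bystander: roll of masking tape lying flat, 100 mm across, 36 mm high; origin under its centre. Leave alone.
- cone: Bystander: grey plastic painter's cone, 68 mm across, 55 mm high; origin under its centre. Leave alone.
- tin: Bystander: metal paint tin, 100 mm across, 110 mm high; origin under its centre. Leave alone.
- mixing_cup: Bystander: white mixing cup, 90 mm across, 100 mm high; origin under its centre. Leave alone.
- spare_slat: Bystander: wooden slat lying flat, 40 x 190 x 12 mm; origin under its centre. Leave alone.
- brush: Bystander: paint brush lying on the bench, nearest the robot; origin under it. Leave alone.
Not all that is in view belongs to the job. What is shaped like the comb but turquoise is not meant.

How it is judged:
On the way, in this order (a step that is already met when the one before it is completed fails the run):
1. the keeper is turned aside (at least 0.9 rad from the rail's line) ((value of joint keeper above 0.9 rad or value of joint keeper below -0.9 rad)), for 0.1 s.
2. the comb is fully home in the rail, every tooth in its own slot, with the keeper still aside (z of comb in the frame of rail_seat between -0.003 and 0.003 m and horizontal distance between comb and rail_seat below 0.006 m and angle between the y axis of comb and the y axis of rail, either way round below 0.06 rad and angle between comb's own z axis and vertical below 0.05 rad and (value of joint keeper above 0.6 rad or value of joint keeper below -0.6 rad)), for 0.2 s.
At the end, for the whole second after the job is handed in: The comb is fully home in the rail: its origin within 3 mm in height and 6 mm sideways of rail_seat, in line with the rail (0.06 rad), level (0.05 rad) and at rest; the keeper is back across its end within 0.3 rad of the rail's line (z of comb in the frame of rail_seat between -0.003 and 0.003 m and horizontal distance between comb and rail_seat below 0.006 m and angle between the y axis of comb and the y axis of rail, either way round below 0.06 rad and angle between comb's own z axis and vertical below 0.05 rad and value of joint keeper between -0.3 and 0.3 rad and linear speed of comb below 0.02 m/s); the robot touches nothing.
It fails at once if a bystander is moved by more than 30 mm (distance of any of sanding_block, tape_roll, cone, tin, mixing_cup, spare_slat, brush from where it was at the start of the episode above 0.03 m).
It fails at once if the comb is dropped into the rail: it moves faster than 0.4 m/s with its teeth at or in the slots (linear speed of comb above 0.4 m/s and horizontal distance between comb and rail_seat below 0.03 m and z of comb in the frame of rail_seat below 0.035 m).
It fails at once if the comb is rammed into the rail (over 80 N between them) (contact force between comb and rail above 80 N).
It also fails if it takes over 64 s, if anything falls off the work surface, if the arm or the gripper's body presses on something with over 40 N, if the wrist force passes 120 N, or if a joint passes its speed limit or range.

## Working session

There is one attempt and no reset: what is moved stays moved. The work goes in short steps, each a Python script; the robot and the scene stay as the last script left them, time stands still between calls to the robot, and variables do not carry over. Pictures are saved under pics/ and viewed, and the job is handed in when it is done.

```bash
mkdir -p pics; ls; python3 - <<'E'
from rig import *
import cv2,numpy as np
for n in ("top","side"):
    p,d=camera(n); cv2.imwrite(f"pics/{n}0.png",p[:,:,::-1]); np.save(f"pics/{n}0.npy",d)
    c=camera_params(n); print(n,c)
s=sense(); print(s)
E
```

```text
pics
top {'K': array([[482.9554368 ,   0.        , 289.97913944],
       [  0.        , 482.9554368 , 212.81366029],
       [  0.        ,   0.        ,   1.        ]]), 'position': array([0.28813292, 0.02345476, 1.2612258 ]), 'rotation': array([[ 0.02515632, -0.98218311,  0.18623505],
       [-0.99967484, -0.02393887,  0.00878345],
       [-0.0041687 , -0.18639545, -0.98246596]])}
side {'K': array([[379.98627887,   0.        , 279.79820712],
       [  0.        , 379.98627887, 208.444177  ],
       [  0.        ,   0.        ,   1.        ]]), 'position': array([0.18822096, 0.49757449, 0.74678155]), 'rotation': array([[-0.82021006, -0.42832322,  0.37920267],
       [-0.57203449,  0.60753571, -0.55106887],
       [ 0.00565643, -0.66890924, -0.74332256]])}
{'time_s': 0.1, 'joint_pos': array([ 1.19608233,  0.46937148, -0.0486047 ,  1.53359623,  0.0240775 ,
        1.1410121 , -0.0823156 ]), 'qd': array([ 8.21324816e-04, -1.03596052e-03,  3.98737400e-04, -4.21455994e-03,
       -1.97317801e-03, -7.73101712e-04, -7.05664625e-05]), 'joint_efforts': array([ 1.14624305e-03, -5.11516356e+01, -4.70270973e-02, -2.38390696e+01,
        1.06926603e-02,  4.38872696e-03, -6.75218175e-06]), 'position': array([ 0.22865626, -0.63456487,  0.25534993]), 'tcp_rot': array([[-6.47953076e-04,  9.40795364e-01,  3.38974428e-01],
       [ 1.68219434e-03,  3.38975045e-01, -9.40793861e-01],
       [-9.99998375e-01, -3.93694122e-05, -1.80224056e-03]]), 'wrist_force': array([0.54696615, 0.02189265, 0.43081298]), 'ft_torque': array([-0.03551189,  0.00622771, -0.02551114]), 'finger_gap': 0.08517332293172657}
```

View pics/top0.png

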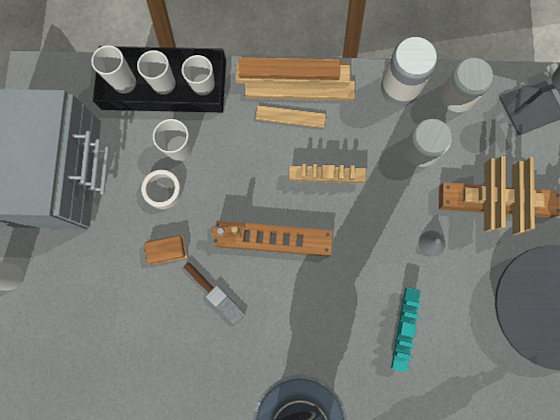

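View pics/side0.png

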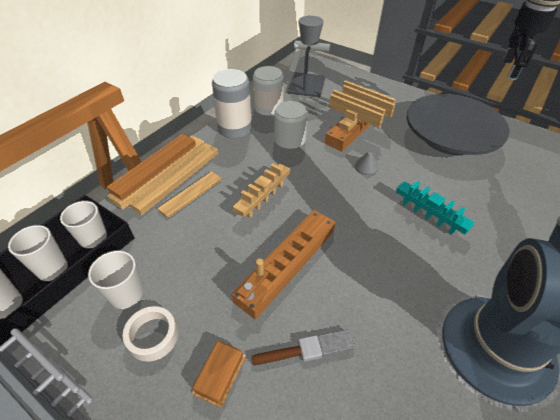

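Top view: candidates for the comb are the light-wood comb at (327,173), the turquoise look-alike at (406,330, not meant), and the filled rail's slats at (500,197, not part of the job). The empty rail is at (272,238) with its keeper and peg near (230,231). Next I check close crops and measure from depth.

```bash
cat > h.py <<'E'
import numpy as np, cv2
def cloud(d,c):
    K=np.array(c["K"]);v,u=np.mgrid[0:d.shape[0],0:d.shape[1]]
    P=np.stack([(u-K[0,2])*d/K[0,0],(v-K[1,2])*d/K[1,1],d],-1)
    W=P@np.array(c["rotation"]).T+np.array(c["position"]); W[d<=0]=np.nan
    return W
def proj(X,c):
    K=np.array(c["K"]);p=(np.atleast_2d(X)-c["position"])@np.array(c["rotation"]);q=p@K.T
    return q[:,:2]/q[:,2:]
E
python3 - <<'E'
from rig import *
from h import *
c=camera_params("top");p=cv2.imread("pics/top0.png");d=np.load("pics/top0.npy");W=cloud(d,c)
cs=camera_params("side");ps=cv2.imread("pics/side0.png");Ws=cloud(np.load("pics/side0.npy"),cs)
a=p[140:265,200:375]; b=ps[155:320,225:345]
a=cv2.resize(a,None,fx=3.4,fy=3.4,interpolation=2)
cv2.imwrite("pics/cropt.png",a); cv2.imwrite("pics/crops.png",cv2.resize(b,None,fx=3.5,fy=3.5,interpolation=2))
def rect(m,W,name):
    pts=W[m][:,:2].astype(np.float32); r=cv2.minAreaRect(pts); print(name,m.sum(),r, "z",np.median(W[m][:,2]))
z=W[:,:,2]
v,u=np.mgrid[0:420,0:560]
print("bench z",np.nanmedian(z[280:380,250:280]))
R=(u>200)&(u<340)&(v>212)&(v<262)
rect(R&(z>.035)&(z<.045),W,"rail top")
rect(R&(z>.068)&(z<.08),W,"keeper bar"); rect(R&(z>.105),W,"peg")
C=(u>280)&(u<372)&(v>155)&(v<190)
rect(C&(z>.04),W,"comb >40");rect(C&(z>.045)&(z<.055),W,"comb spine");rect(C&(z>.065)&(z<.08),W,"fins/block")
for n,WW in(("side",Ws),):
  z=WW[:,:,2];R=(WW[:,:,0]>.25)&(WW[:,:,0]<.75)
  X0=(abs(WW[:,:,0]-.45)<.4)
  np.save("pics/Ws.npy",WW)
E
```

```text
bench z -0.000489875124590089
rail top 2185 ((0.4558604657649994, 0.07819927483797073), (0.29971766471862793, 0.0647365003824234), 86.51616668701172) z 0.03974602308843722
keeper bar 238 ((0.4632793068885803, 0.19317775964736938), (0.07419770956039429, 0.024263877421617508), 88.6560287475586) z 0.07467172311884673
peg 38 ((0.4622614085674286, 0.1674058735370636), (0.014627030119299889, 0.013753888197243214), 77.03141784667969) z 0.11645631315864258
comb >40 1160 ((0.6249942183494568, -0.0582272931933403), (0.20023353397846222, 0.03757302463054657), 89.21759796142578) z 0.052043683712489575
comb spine 658 ((0.6249725818634033, -0.05806969851255417), (0.19994588196277618, 0.03740493208169937), 89.3348159790039) z 0.04989935035059512
fins/block 386 ((0.6257654428482056, -0.05744795501232147), (0.13296538591384888, 0.035124458372592926), 89.11808013916016) z 0.07183921903125734
```

View pics/cropt.png

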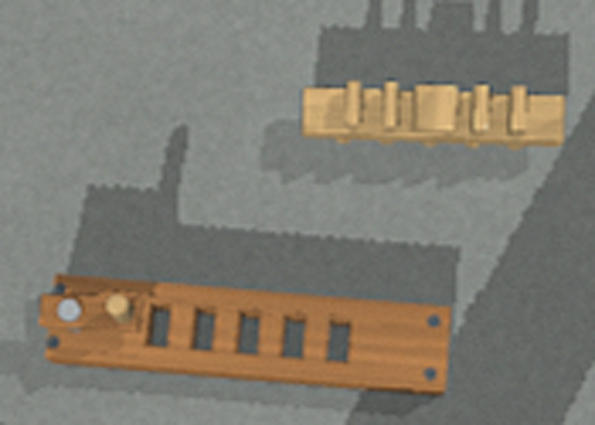

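View pics/crops.png

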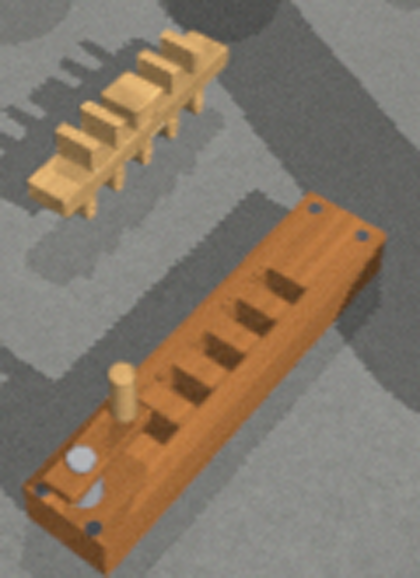

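The crops confirm it: light-wood comb with five fins or blocks on top and teeth below, and the rail with five slots, its keeper lying roughly along it. Now I refine rail and comb poses with sub-pixel fits and check them against the side camera.

```bash
python3 - <<'E'
from rig import *
from h import *
from scipy.optimize import minimize
cams={n:camera_params(n) for n in("top","side")}
img={n:cv2.imread(f"pics/{n}0.png") for n in cams}
Wc={n:cloud(np.load(f"pics/{n}0.npy"),cams[n]) for n in cams}
def box(W,c,hx,hy): 
    return (abs(W[...,0]-c[0])<hx)&(abs(W[...,1]-c[1])<hy)
for n in cams:
    W=Wc[n];z=W[...,2]
    for nm,c,zr,h in(("rail",(.456,.078),(.034,.045),(.06,.17)),("bar",(.463,.193),(.068,.079),(.05,.06)),("peg",(.462,.167),(.110,.122),(.03,.03)),("combspine",(.625,-.058),(.045,.055),(.05,.12)),("combfins",(.625,-.058),(.067,.08),(.05,.12))):
        m=box(W,c,*h)&(z>zr[0])&(z<zr[1]); r=cv2.minAreaRect(W[m][:,:2].astype(np.float32)); print(n,nm,m.sum(),np.round(r[0],4),np.round(r[1],4),round(r[2],2),"z",round(np.median(z[m]),4))
# profile template fits: brightness-gradient at model edges
def grad_score(n,segs,pose,z):
    # segs: list of ((x,y)a,(x,y)b) edges; maximise gradient magnitude normal to edge
    g=G[n]; x0,y0,th=pose; R=np.array([[np.cos(th),-np.sin(th)],[np.sin(th),np.cos(th)]])
    s=0
    for a,b in segs:
        t=np.linspace(.08,.92,25)[:,None]; P=(np.array(a)*(1-t)+np.array(b)*t)
        Q=P@R.T+[x0,y0]; uv=proj(np.c_[Q,np.full(len(Q),z)],cams[n])
        e=uv[-1]-uv[0];nn=np.array([-e[1],e[0]])/np.linalg.norm(e)
        gx=cv2.remap(g[0],uv[:,0].astype(np.float32)[None],uv[:,1].astype(np.float32)[None],1)[0]
        gy=cv2.remap(g[1],uv[:,0].astype(np.float32)[None],uv[:,1].astype(np.float32)[None],1)[0]
        s+=np.abs((gx*nn[0]+gy*nn[1]).mean())
    return -s
G={}
for n in cams:
    # wood-ness: R-B
    f=img[n].astype(np.float32);f=cv2.GaussianBlur(f[...,2]-f[...,0],(0,0),.8)
    G[n]=(cv2.Sobel(f,cv2.CV_32F,1,0)/8,cv2.Sobel(f,cv2.CV_32F,0,1)/8)
def rc(cx,cy,w,h): 
    p=[(cx-w/2,cy-h/2),(cx+w/2,cy-h/2),(cx+w/2,cy+h/2),(cx-w/2,cy+h/2)]
    return [(p[i],p[(i+1)%4]) for i in range(4)]
rail=sum([rc(0,y,.032,.0155) for y in(-.068,-.034,0,.034)],[])
rail+=[((-.032,-.15),(-.032,.09)),((.032,-.15),(.032,.09)),((-.032,-.15),(.032,-.15))]
spine=rc(0,0,.036,.2)
for n in cams:
    for nm,segs,p0,z in(("rail",rail,(.4559,.0782,np.radians(-3.5)),.04),("spine",spine,(.625,-.058,np.radians(-.8)),.05)):
        best=min((minimize(lambda q:grad_score(n,segs,(q[0]/100,q[1]/100,q[2]/10),z),[(p0[0]+dx)*100,(p0[1]+dy)*100,p0[2]*10],method="Nelder-Mead",options=dict(initial_simplex=np.array([p0[0]+dx,p0[1]+dy,p0[2]])*[100,100,10]+np.array([[0,0,0],[.3,0,0],[0,.3,0],[0,0,.2]]),xatol=1e-3)) for dx in(-.003,0,.003) for dy in(-.003,0,.003)),key=lambda r:r.fun)
        print(n,nm,best.x/[100,100,10],np.degrees(best.x[2]/10),best.fun)
E
```

```text
top rail 2239 [0.4559 0.0782] [0.2997 0.0647] 86.52 z 0.0397
top bar 232 [0.4633 0.1932] [0.0742 0.0243] 88.66 z 0.0746
top peg 35 [0.4623 0.1674] [0.014  0.0135] 61.75 z 0.1168
top combspine 658 [ 0.625  -0.0581] [0.1999 0.0374] 89.33 z 0.0499
top combfins 365 [ 0.6258 -0.0574] [0.133  0.0351] 89.12 z 0.0721
side rail 2532 [0.4559 0.0795] [0.3017 0.0658] 86.77 z 0.0403
side bar 358 [0.4625 0.1948] [0.0745 0.0242] 88.36 z 0.0754
side peg 54 [0.4623 0.1701] [0.0134 0.0144] 82.44 z 0.1165
side combspine 396 [ 0.6248 -0.0561] [0.2027 0.0367] 89.36 z 0.0504
side combfins 365 [ 0.6259 -0.0558] [0.1363 0.0361] 88.84 z 0.0717
top rail [ 0.45367273  0.07684969 -0.05580952] -3.1976499162464904 -523.0799209768687
top spine [ 0.6230919  -0.05993478 -0.01154909] -0.6617142148111589 -90.37149404852738
side rail [ 0.45458325  0.07906926 -0.06231527] -3.5704020671286534 -278.1823570458171
side spine [ 0.63131023 -0.05646746  0.02293564] 1.3141154509700343 -57.01268590635434
```

Both cameras agree to within 2 mm: rail (0.456, 0.079) yaw about -3.35°, comb (0.625, -0.057) yaw about -0.8°. The sizes and heights match. Next I check IK for the keeper path and the comb poses.

```bash
cat >> h.py <<'E'
RAIL=np.array([.4559,.0788]); RY=np.radians(-3.35)
COMB=np.array([.6250,-.0572]); CY=np.radians(-.85)
def rot2(t): return np.array([[np.cos(t),-np.sin(t)],[np.sin(t),np.cos(t)]])
PIV=RAIL+rot2(RY)@[0,.13]
def down(yaw,s=1):  # tool x down, tool z (jaw axis) along yaw
    z=s*np.array([np.cos(yaw),np.sin(yaw),0]); x=np.array([0,0,-1.]); return np.c_[x,np.cross(z,x),z]
def peg(th,r=.040): return PIV+rot2(RY+th)@[0,-r]
E
python3 - <<'E'
from rig import *
from h import *
for s in(1,-1):
    for nm,p,y in [("keep%.2f"%t,[*peg(t),.108],RY+t) for t in(0.03,.5,1,1.5)]+[("keep%.2f"%t,[*peg(t),.108],RY+t) for t in(-.5,-1,-1.5)]+[("comb",[*COMB,.077],CY),("combhi",[*COMB,.2],CY),("rail",[*RAIL,.087],RY),("railhi",[*RAIL,.2],RY)]:
        print(s,nm,np.round(p,3),(lambda q:None if q is None else np.round(q,2))(inverse_kinematics(p,down(y,s))))
print(PIV,sense()["time_s"])
E
```

```text
1 keep0.03 [0.462 0.169 0.108] [ 0.41  0.65 -1.13  2.06  0.76  0.93 -1.17]
1 keep0.50 [0.481 0.172 0.108] [ 0.39  0.67 -1.11  2.02  0.76  0.94 -0.68]
1 keep1.00 [0.496 0.185 0.108] [ 0.38  0.71 -1.13  1.97  0.79  0.98 -0.2 ]
1 keep1.50 [0.503 0.203 0.108] [ 0.36  0.76 -1.17  1.94  0.83  1.03  0.25]
1 keep-0.50 [0.442 0.175 0.108] [ 0.32  0.55 -1.    2.1   0.64  0.84 -1.63]
1 keep-1.00 [0.429 0.189 0.108] [ 0.12  0.45 -0.77  2.12  0.46  0.74 -2.  ]
1 keep-1.50 [0.423 0.208 0.108] [ 0.15  0.49 -0.87  2.11  0.54  0.78 -2.62]
1 comb [ 0.625 -0.057  0.077] [ 0.44  0.67 -0.59  1.78  0.48  0.85 -0.39]
1 combhi [ 0.625 -0.057  0.2  ] [ 0.48  0.52 -0.65  1.68  0.35  1.05 -0.29]
1 rail [0.456 0.079 0.087] [ 0.44  0.52 -0.88  2.14  0.61  0.74 -0.9 ]
1 railhi [0.456 0.079 0.2  ] [ 0.54  0.32 -0.95  2.04  0.33  0.93 -0.64]
-1 keep0.03 [0.462 0.169 0.108] [ 0.44  0.69 -1.18  2.06  0.8   0.96  1.94]
-1 keep0.50 [0.481 0.172 0.108] [-1.23  0.66  1.11  2.1  -0.79  0.88 -2.35]
-1 keep1.00 [0.496 0.185 0.108] [-0.99  0.51  0.72  2.05 -0.48  0.76 -2.17]
-1 keep1.50 [0.503 0.203 0.108] [ 0.03  0.52 -0.64  1.96  0.43  0.8  -2.55]
-1 keep-0.50 [0.442 0.175 0.108] [ 0.42  0.66 -1.18  2.09  0.78  0.93  1.39]
-1 keep-1.00 [0.429 0.189 0.108] [ 0.28  0.54 -0.99  2.11  0.62  0.82  0.99]
-1 keep-1.50 [0.423 0.208 0.108] [ 0.33  0.63 -1.15  2.1   0.75  0.91  0.33]
-1 comb [ 0.625 -0.057  0.077] [-0.67  0.9   1.1   1.84 -0.94  1.04 -2.33]
-1 combhi [ 0.625 -0.057  0.2  ] [-0.7   0.68  1.11  1.75 -0.67  1.14 -2.53]
-1 rail [0.456 0.079 0.087] [ 0.63  0.69 -1.18  2.13  0.84  0.91  2.03]
-1 railhi [0.456 0.079 0.2  ] [ 0.69  0.41 -1.16  2.04  0.46  0.98  2.37]
[0.46349658 0.20857786] 0.1
```

```bash
python3 - <<'E'
from rig import *
from h import *
t0=.03
movep([*peg(t0),.22],down(RY+t0)); print(sense()["time_s"])
command_gripper(.045)
s=sense(); print(s["time_s"],s["finger_gap"],s["position"])
hit=move_l([*peg(t0),.110],feed=.12,until_force=6)
s=sense(); print(hit,s["time_s"],s["position"],s["wrist_force"])
for n in("top","side"):
    p,d=camera(n); cv2.imwrite(f"pics/{n}1.png",p[:,:,::-1])
    u,v=proj([*peg(0),.1],camera_params(n))[0].astype(int)
    cv2.imwrite(f"pics/{n}1c.png",cv2.resize(p[max(v-70,0):v+50,max(u-80,0):u+80,::-1],None,fx=3.5,fy=3.5))
E
```

```text
3.0417
3.5167 0.04448215296643409 [0.46237233 0.16858366 0.22001718]
False 4.5833 [0.46280258 0.16897905 0.11061538] [ 0.43550431 -0.11046959  0.81662645]
```

View pics/side1c.png

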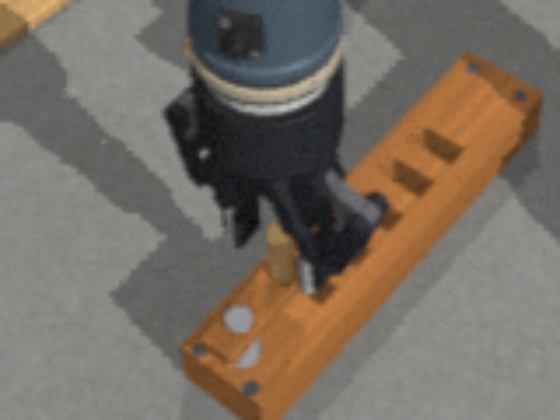

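The side crop shows the peg (around 280,250 in the crop) standing between the two fingers. Next I narrow the cage and swing the keeper out.

```bash
python3 - <<'E'
from rig import *
from h import *
command_gripper(.020,20); s=sense(); print(s["time_s"],s["finger_gap"],s["wrist_force"])
for t in(.33,.63,.93,1.23,1.5):
    hit=move_l([*peg(t),.110],down(RY+t),feed=.05,until_force=20)
    s=sense(); print(t,hit,s["time_s"],s["position"],s["wrist_force"],s["finger_gap"])
    if hit: break
else:
    command_gripper(.045)
    move_l([*peg(1.5),.20],feed=.2)
print(sense()["time_s"])
E
```

```text
5.05 0.02006956303177107 [ 0.26356897 -0.5059227  -0.07605356]
0.33 False 5.5 [0.4741522  0.17000594 0.1098742 ] [ 0.03852981  0.13383607 -0.68702056] 0.02025194230794652
0.63 False 5.95 [0.48491621 0.17488557 0.10991762] [ 0.02520225  0.58149519 -0.25583921] 0.019732621531092655
0.93 False 6.4 [0.49388615 0.18279109 0.1099841 ] [-0.02718414  0.38487468 -0.1762023 ] 0.020184930787787846
1.23 False 6.85 [0.50020444 0.19290438 0.10998363] [ 0.26189804 -0.05792606  0.11716447] 0.02006922670003828
1.5 False 7.2667 [0.50307227 0.20329633 0.10999668] [-0.65957912  0.85967917  0.630328  ] 0.019960311135267226
8.2333
```

```bash
python3 - <<'E'
from rig import *
from h import *
movep([*COMB,.2],down(CY)); command_gripper(.07)
c=camera_params("top");p,d=camera("top");cv2.imwrite("pics/top2.png",p[:,:,::-1])
W=cloud(d,c);z=W[...,2]
cv2.imwrite("pics/top2c.png",cv2.resize(p[130:270,190:400,::-1],None,fx=3.5,fy=3.5))
m=(abs(W[...,0]-.485)<.07)&(abs(W[...,1]-.205)<.06)&(z>.068)&(z<.079)
r=cv2.minAreaRect(W[m][:,:2].astype(np.float32));print(m.sum(),r)
m=(abs(W[...,0]-.485)<.07)&(abs(W[...,1]-.205)<.06)&(z>.11)&(z<.122)
print("peg",W[m].mean(0),peg(1.5)); s=sense();print(s["time_s"],s["wrist_force"],s["position"])
E
```

```text
227 ((0.47801509499549866, 0.20495763421058655), (0.023762695491313934, 0.07374221831560135), 78.5486831665039)
peg [0.50221937 0.20007112 0.11655399] [0.50316286 0.20342165]
9.7583 [-0.51127117 -0.42133396  0.10642655] [ 0.62495634 -0.0567073   0.20003523]
```

View pics/top2c.png

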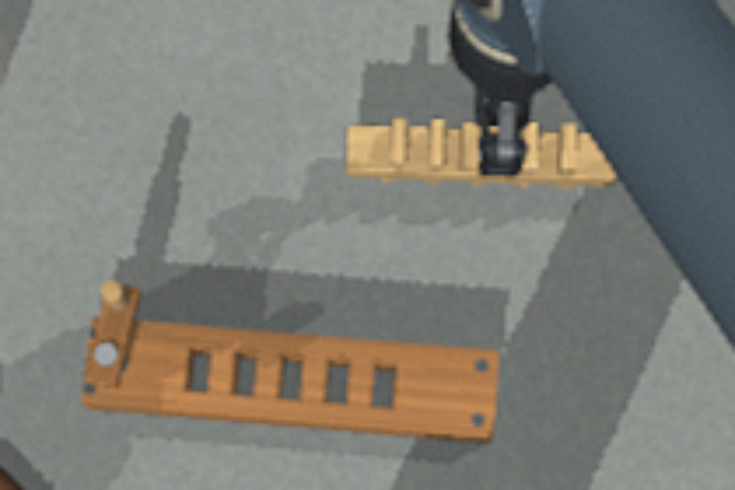

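The picture shows the keeper bar turned aside (peg at crop 113,293), about 1.43 rad from the bar rectangle. The gripper is above the comb's middle block. Next I grasp.

```bash
python3 - <<'E'
from rig import *
from h import *
hit=move_l([*COMB,.077],down(CY),feed=.12,until_force=6)
s=sense();print(hit,s["time_s"],s["position"],s["wrist_force"])
command_gripper(.02,40)
s=sense();print(s["time_s"],s["finger_gap"],s["wrist_force"])
F0=s["wrist_force"]
move_l([*COMB,.115],feed=.08); sleep(.2)
s=sense();print(s["time_s"],s["finger_gap"],s["wrist_force"],s["ft_torque"],s["position"])
for n in("top","side"):
    p,d=camera(n);cv2.imwrite(f"pics/{n}3.png",p[:,:,::-1]);np.save(f"pics/{n}3.npy",d)
    u,v=proj([*COMB,.08],camera_params(n))[0].astype(int)
    cv2.imwrite(f"pics/{n}3c.png",cv2.resize(p[v-70:v+70,u-90:u+90,::-1],None,fx=3.5,fy=3.5))
E
```

```text
False 10.9333 [ 0.62565845 -0.05701212  0.07790528] [ 0.18633317 -0.47259828 -0.50580354]
11.35 0.033100978872099514 [-0.97311241 -0.6882464   4.72314268]
12.175 0.033070411161956394 [ 0.8603373   0.23945435 -2.50292562] [-0.01386854  0.01439414 -0.01435008] [ 0.62463959 -0.05728872  0.1144072 ]
```

View pics/side3c.png

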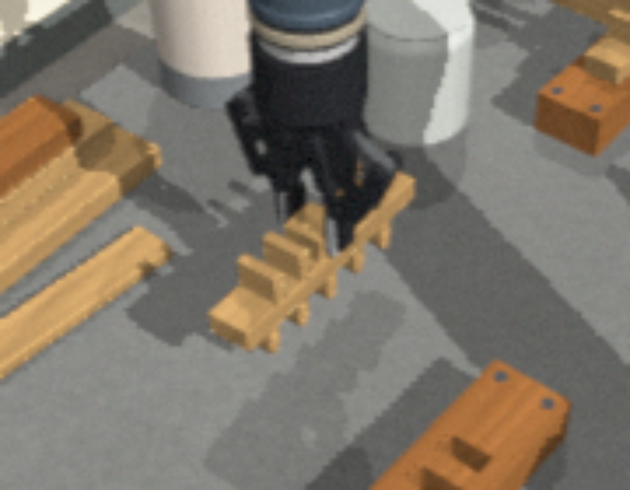

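View pics/top3c.png

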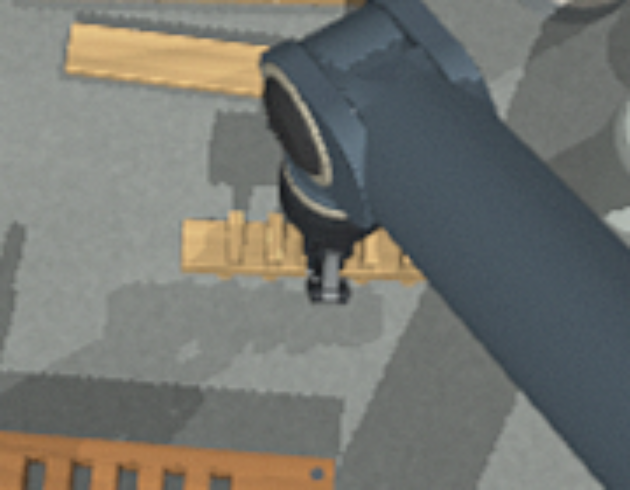

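Both crops show the comb held level by its middle block, clear of the bench, with gap 33 mm and about 2.5 N of weight. Next I carry it high over the rail and measure before inserting.

```bash
python3 - <<'E'
from rig import *
from h import *
move_l([*COMB,.2],feed=.2)
move_l([*RAIL,.2],down(RY),feed=.15)
move_l([*RAIL,.125],feed=.1); sleep(.2)
s=sense();print(s["time_s"],s["finger_gap"],s["wrist_force"],s["ft_torque"],s["position"])
for n in("top","side"):
    c=camera_params(n);p,d=camera(n);cv2.imwrite(f"pics/{n}4.png",p[:,:,::-1]);np.save(f"pics/{n}4.npy",d)
    u,v=proj([*RAIL,.08],c)[0].astype(int)
    cv2.imwrite(f"pics/{n}4c.png",cv2.resize(p[v-70:v+70,u-90:u+90,::-1],None,fx=3.5,fy=3.5))
    W=cloud(d,c);z=W[...,2]
    L=(W[...,:2]-RAIL)@rot2(RY)  # rail coords
    for nm,lo,hi in(("spine",.09,.105),("rail",.036,.044),("fins",.113,.128)):
        m=(abs(L[...,0])<.05)&(abs(L[...,1])<.17)&(z>lo)&(z<hi)
        if m.sum()<20: continue
        q=L[m];r=cv2.minAreaRect(q.astype(np.float32)); print(n,nm,m.sum(),np.round(r[0],4),np.round(r[1],4),round(r[2],1),"y",q[:,1].min(),q[:,1].max(),"z",np.median(z[m]))
E
```

```text
15.55 0.032860060371453344 [ 0.50702293 -0.63481473 -3.23425274] [-0.01379656 -0.0079155  -0.00136159] [0.45628329 0.0788486  0.12552835]
top spine 218 [-0.002   0.0827] [0.1166 0.0377] 58.3 y 0.023184606904081202 0.1290430713415902 z 0.09767104194971898
top rail 431 [-0.      0.0667] [0.1651 0.0644] 89.8 y -0.015771978435909523 0.14911999540304666 z 0.039495081832214396
top fins 63 [0.0107 0.0854] [0.1094 0.0167] 54.6 y 0.03595324776749909 0.13169502815927445 z 0.11825308811722834
side spine 581 [0.0016 0.0193] [0.2367 0.0561] 82.8 y -0.09919476972703517 0.13389439597299055 z 0.09816638257098875
side rail 1645 [-0.0005  0.0007] [0.302  0.0654] 89.9 y -0.15027241698265242 0.1516483179105032 z 0.040316145183941554
side fins 499 [0.0103 0.0484] [0.1783 0.0586] 77.5 y -0.03863143134139382 0.1330476693335807 z 0.11879205438646512
```

View pics/side4c.png

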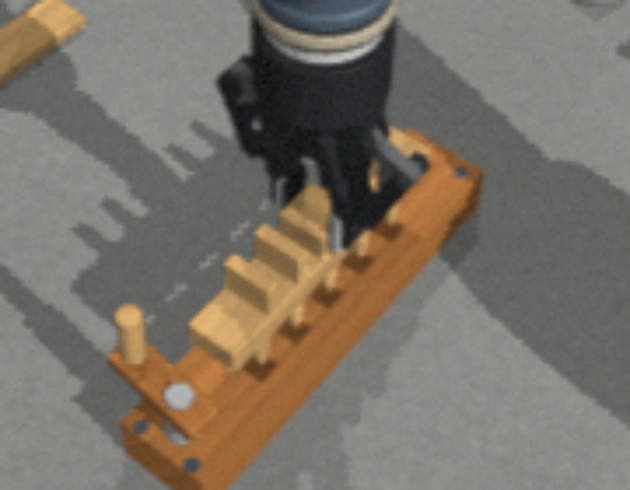

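View pics/top4c.png

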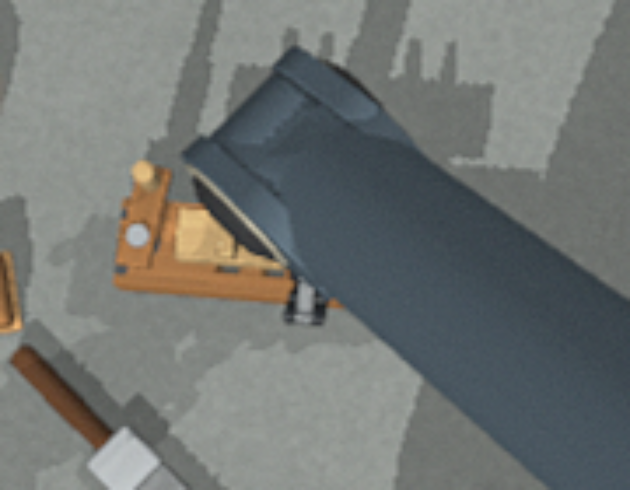

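The teeth hang about 8 mm above the slots. I check the spine end against the rail ends with the keeper peg excluded.

```bash
python3 - <<'E'
from rig import *
from h import *
for n in("top","side"):
    c=camera_params(n);d=np.load(f"pics/{n}4.npy");W=cloud(d,c);z=W[...,2];L=(W[...,:2]-RAIL)@rot2(RY)
    m=(abs(L[...,0])<.03)&(abs(L[...,1])<.115)&(z>.094)&(z<.102);q=L[m];
    for a,b in((-.1,-.08),(.07,.09)):
        k=(q[:,1]>a)&(q[:,1]<b); 
        if k.sum()>10: print(n,(a,b),"x edges",q[k,0].min(),q[k,0].max(),"z",np.median(z[m][k]))
    print(n,"spine y",q[:,1].min(),q[:,1].max(),np.percentile(q[:,1],[1,99]))
    m=(abs(L[...,0])<.03)&(abs(L[...,1])<.17)&(z>.036)&(z<.044);q=L[m];print(n,"rail y",q[:,1].min(),q[:,1].max(), "rail z",np.median(z[m]))
E
```

```text
top (0.07, 0.09) x edges -0.016698785955732886 0.019521062424424612 z 0.09779918022173184
top spine y 0.02775000973836651 0.09914255329789023 [0.03244128 0.09878736]
top rail y -0.01312470189187394 0.14911999540304666 rail z 0.03963438296928912
side (-0.1, -0.08) x edges -0.016527228365654876 0.015044562987732818 z 0.09837269199728305
side (0.07, 0.09) x edges -0.01691206734221411 0.019438947800550548 z 0.09805355754244366
side spine y -0.09919476972703517 0.10106778100267057 [-0.09788637  0.10065838]
side rail y -0.15027241698265242 0.1516483179105032 rail z 0.04035758311810589
```

The comb is centred in y to within about 0.3 mm and in x to within about 1 mm. The entry tolerance is ±4.7 mm in y and ±3 mm in x, so I lower it under a force guard.

```bash
python3 - <<'E'
from rig import *
from h import *
z=.125
for zt in(.112,.100,.090,.085):
    hit=move_l([*RAIL,zt],feed=.03,until_force=8)
    s=sense();print(zt,hit,s["time_s"],s["position"],s["wrist_force"],s["ft_torque"],s["finger_gap"])
    if hit: break
E
```

```text
0.112 False 16.2333 [0.45583868 0.07889282 0.11185111] [ 0.15338067 -0.10278068 -2.27941161] [ 0.03467409 -0.03581995  0.06179523] 0.033327069877213684
0.1 False 16.7833 [0.45584158 0.07887458 0.09988076] [ 0.11591419 -0.33144926 -1.69523925] [-0.02680114 -0.03789599  0.04447936] 0.03312793334187213
0.09 False 17.2667 [0.45580581 0.07885251 0.08983852] [ 0.90713541 -0.14855133 -2.65144945] [ 0.02831035  0.0115425  -0.01497672] 0.03323259093502782
0.085 True 17.475 [0.45608719 0.07921084 0.08712336] [-0.4521307  -0.72121379  5.10419449] [-0.03892906  0.25245394  0.00505077] 0.03321959704320259
```

Contact came at TCP z = 0.087, which is the expected seat height. I release, back off and check.

```bash
python3 - <<'E'
from rig import *
from h import *
command_gripper(.055); s=sense();print(s["time_s"],s["wrist_force"])
move_l([*RAIL,.18],feed=.15)
t1=1.40
movep([*peg(t1),.20],down(RY+t1)); command_gripper(.045)
print(sense()["time_s"])
for n in("top","side"):
    c=camera_params(n);p,d=camera(n);cv2.imwrite(f"pics/{n}5.png",p[:,:,::-1]);np.save(f"pics/{n}5.npy",d)
    u,v=proj([*RAIL,.08],c)[0].astype(int)
    cv2.imwrite(f"pics/{n}5c.png",cv2.resize(p[v-70:v+70,u-90:u+90,::-1],None,fx=3.5,fy=3.5))
    W=cloud(d,c);z=W[...,2];L=(W[...,:2]-RAIL)@rot2(RY)
    m=(abs(L[...,0])<.03)&(abs(L[...,1])<.115)&(z>.052)&(z<.068)
    q=L[m];r=cv2.minAreaRect(q.astype(np.float32));print(n,m.sum(),r)
    for a,b in((-.1,-.075),(-.02,.02),(.07,.1)):
        k=(q[:,1]>a)&(q[:,1]<b); 
        if k.sum()>5: print((a,b),k.sum(),"z",np.median(z[m][k]))
    k=(abs(L[...,0])<.03)&(abs(L[...,1]+.125)<.02);print("rail z",np.median(z[k]))
    m=(abs(L[...,0])<.03)&(abs(L[...,1])<.014)&(z>.07)&(z<.09); print("block top",m.sum(),np.median(z[m]))
E
```

```text
17.8167 [ 0.18815103 -0.18787581 -1.4027647 ]
19.7833
top 450 ((-0.0020057866349816322, 0.0199669748544693), (0.19224786758422852, 0.03941330686211586), 85.7968978881836)
(-0.02, 0.02) 48 z 0.059515300362068424
(0.07, 0.1) 170 z 0.059378874753855726
rail z 0.6031026787840851
block top 105 0.07971933442841705
side 734 ((0.0010894350707530975, 0.0012635663151741028), (0.03660893440246582, 0.20107920467853546), 0.08214409649372101)
(-0.1, -0.075) 96 z 0.060150331539937374
(-0.02, 0.02) 68 z 0.060272818409860984
(0.07, 0.1) 232 z 0.060282580278496645
rail z 0.040675859716064244
block top 173 0.08012262986331242
```

View pics/side5c.png

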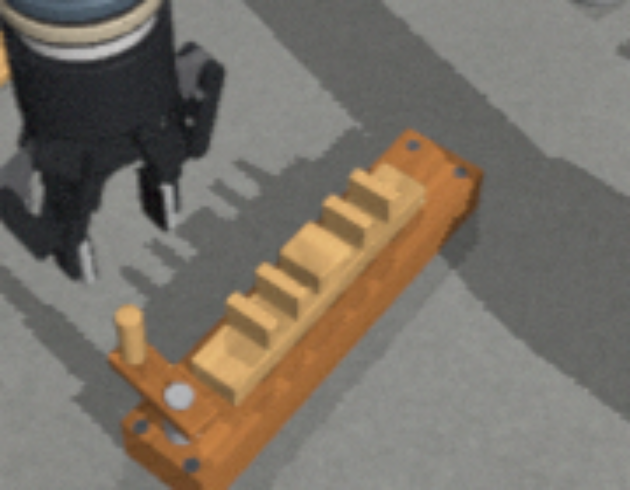

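View pics/top5c.png

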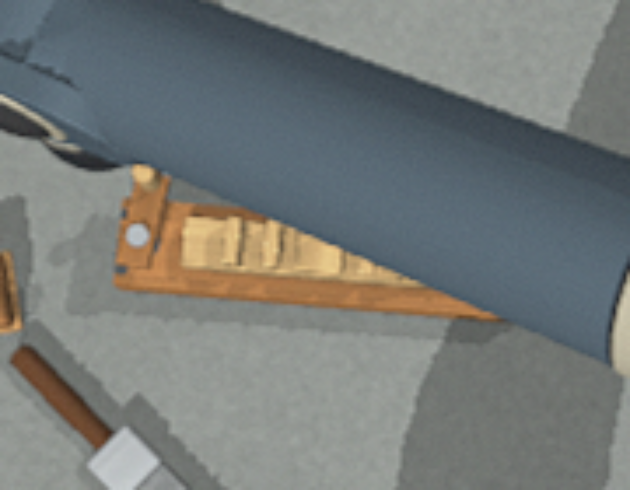

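The comb sits home: spine top at z = 0.060 at both ends and in the middle, x offset about 1 mm, yaw under 0.2°. Next I turn the keeper back the same way.

```bash
python3 - <<'E'
from rig import *
from h import *
t1=1.40
hit=move_l([*peg(t1),.110],feed=.12,until_force=6);s=sense();print(hit,s["time_s"],s["position"],s["wrist_force"])
if not hit:
    command_gripper(.020,20); s=sense(); print(s["finger_gap"],s["wrist_force"])
    for t in(1.1,.8,.5,.22,-.04):
        hit=move_l([*peg(t),.110],down(RY+t),feed=.05,until_force=15)
        s=sense(); print(t,hit,s["time_s"],s["position"],s["wrist_force"],s["finger_gap"])
        if hit: break
    else:
        command_gripper(.045)
        move_l([*peg(-.04),.20],feed=.15)
        movep([.50,-.25,.30],down(RY))
        s=sense();print(s["time_s"])
        for n in("top","side"):
            c=camera_params(n);p,d=camera(n);cv2.imwrite(f"pics/{n}6.png",p[:,:,::-1]);np.save(f"pics/{n}6.npy",d)
            W=cloud(d,c);z=W[...,2];L=(W[...,:2]-RAIL)@rot2(RY)
            m=(abs(L[...,0])<.05)&(abs(L[...,1]-.115)<.045)&(z>.070)&(z<.0785)
            print(n,"bar",cv2.minAreaRect(L[m].astype(np.float32)))
            m=(abs(L[...,0])<.05)&(abs(L[...,1]-.1)<.04)&(z>.11)&(z<.122);print("peg",L[m].mean(0))
            m=(abs(L[...,0])<.03)&(abs(L[...,1])<.115)&(z>.052)&(z<.066);print("spine",cv2.minAreaRect(L[m].astype(np.float32)),np.median(z[m]))
E
```

```text
False 20.7833 [0.50275859 0.20002193 0.11062436] [ 0.3887664  -1.17548041 -0.50266507]
0.01966493325257202 [0.17425249 1.08043682 0.68182621]
1.1 False 21.6 [0.49809921 0.18832256 0.11014478] [-1.08954244 -0.00959429  1.46827684] 0.020077220343197682
0.8 False 22.05 [0.49058934 0.17921008 0.11001994] [-0.60420415 -0.30936935 -0.04344259] 0.01980637466297823
0.5 False 22.5 [0.48067769 0.17264142 0.11001384] [-0.55225899 -0.29051981  0.66844603] 0.020129102220575703
0.22 False 22.9333 [0.47005753 0.16934614 0.1099872 ] [-0.06376939  0.23421044  0.18033632] 0.01999636227028369
-0.04 False 23.3417 [0.45966856 0.16900403 0.10996341] [ 0.5417087  -0.03977036 -1.24766031] 0.020491664413803092
26.05
top bar ((0.0005056830123066902, 0.11478802561759949), (0.02424176037311554, 0.07405488938093185), 1.532484531402588)
peg [0.00085211 0.0887553 ]
spine ((0.001545129343867302, -0.0005158782005310059), (0.03699464350938797, 0.19896039366722107), 0.07043248414993286) 0.05966295534504584
side bar ((1.409091055393219e-05, 0.11647247523069382), (0.02419375628232956, 0.07312607020139694), 2.4025697708129883)
peg [-0.00031554  0.0923771 ]
spine ((0.0009270217269659042, 0.006462976336479187), (0.21000541746616364, 0.037113796919584274), 89.82909393310547) 0.06028549331767813
```

```bash
ls pics/top6.png
```

```text
pics/top6.png
```

View pics/top6.png

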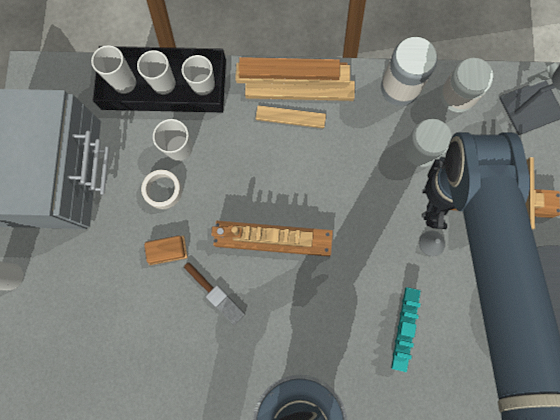

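View pics/side6.png

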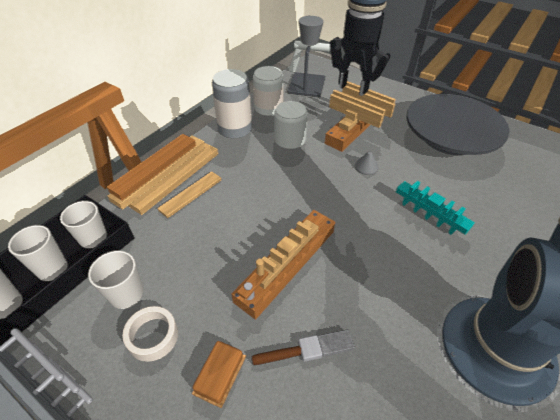

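The comb is seated with the keeper in line over its end (keeper angle about 0.03 rad). The bystanders sit at the same pixels as before, and the arm is well clear. I hand in.

```bash
python3 - <<'E'
from rig import *
print(finish_job()); s=sense(); print(s["time_s"],s["wrist_force"])
E
```

```text
the job is handed in; nothing more can be done
None
the job is handed in; nothing more can be done
```

The comb is fully home in the rail with the keeper turned back across its end, and I handed the job in at about 26 s of the 64 s allowed. The hand-in reports no verdict.

- **Keeper out:** I swung it to about 1.43 rad with the fingers loosely around the peg. Wrist forces stayed around 1 N.
- **Comb in:** I gripped the light-wood comb by its middle block and checked it above the slots with both cameras. I then lowered it at 0.03 m/s until light contact (about 8 N) at the expected seat height, and released it.
- **Keeper back:** I turned it the same way in reverse and released it.

**Last checks:**
- **Comb:** the spine top was at z = 0.060 m at both ends and in the middle. The comb was within about 1.5 mm sideways of its place and within 0.2° of the rail's line.
- **Keeper:** about 0.03–0.04 rad from the rail's line.
- **Bench:** the bystanders looked unmoved by eye in the before and after pictures. I did not measure them.
- **Disagreements:** the two cameras differed by 1–4 mm in absolute position. A colour-edge fit of the comb from the side camera was about 6 mm off, so I ignored it in favour of the depth measurements. One final side-camera spine measurement came out 210 mm long because it also caught part of the keeper.

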